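# Length check of a printed quadrant model on the bench dial gauge

## Robot

A 6-joint arm with a two-finger parallel gripper is mounted at the origin on the work surface. World frame = base frame: x ahead of the robot, y to its left, z up, the work surface at z = 0. Lengths are in mm, angles in rad, forces in N, time in s.
With the tool pointing down it reaches from about 400 to 925 mm from the base axis. Payload 12.5 kg.
Tool frame: the origin (TCP) lies at the centre of the arm's flange, where the gripper is bolted on; the fingertips stand 190 mm ahead of it and the grasp point (between the pads) lies env.grip_point_offset ahead of it (env.grip_point_offset is the distance from the TCP to the grasp point, in mm); z points along the fingers, x is the direction in which the jaws open and shut, and the axes are right-handed (so a half turn about z gives the same grasp; the last joint's range is limited). The gripper opens to 95 mm and grips with 3 to 60 N. Pads are 20 mm wide; open, the fingers measure 119 mm over their backs; the gripper's body (75 mm by 180 mm) begins 59 mm behind the grasp point.
Start: joints at [1.031, 0.491, 1.559, -0, 1.092, -0.106], TCP at [262.678, 567.12, 404.761] pointing down, gripper open.
Joint ranges: [-3.1, 3.1], [-0.84, 2.19], [0.05, 2.79], [-1.13, 4.28], [0.06, 2.93], [-2.69, 2.69]. Speed limits (rad/s): [2.22, 2.22, 2.79, 3.14, 3.14, 3.14].

## Interface

Orientations are given as [roll, pitch, yaw] about the fixed x, y, z axes, in that order (R = Rz(yaw) Ry(pitch) Rx(roll)).
In Python, from cell import state, read_camera, camera_model, job_done, env gives the robot as it stands.
- The arm moves only by the tool arm_command, never from a script. Its argument "steps" is a list of rows, each a list of 6 numbers: the shift along the tool's x, y, z in cm, then the turn, a rotation vector about the tool's x, y, z in degrees. In form: [[dx, dy, dz, rx, ry, rz], ...]. A call has 1 to 12 rows; each row is the pose to reach, as a shift and turn from the pose commanded when the call began, along the tool's axes at that moment; what a row does not reach only later rows make up. A row lasts 1/12 s, in which the tool goes at most 41.7 mm and 7.16 degrees, less where a joint would pass 70% of its speed; a pose out of reach is approached as far as the arm can. A call with a gripper value outside its range is refused whole. "jaw" is the finger opening in cm, from 0 to 9.51, set as the call begins (left out, the last holds). The fingers move at their own pace and stop on an object; the grip force is fixed at half the most. Time passes only in rows, so rows that repeat a pose let the fingers close. It gives the time, the measured TCP pose, the force and the opening at its end, in the units of the state.
- state(): the state, without advancing time (a new reading comes with each control period).
- read_camera(name): name is "side" or "top"; returns the picture (400x640x3 uint8, red, green, blue); there is no depth.
- camera_model(name): a dict with "K" (3x3 intrinsics, pixels), "k1" (the pictures are not rectified: a ray, as slopes to the right and down, at radius r is drawn at 1 + k1 r^2 times it, then the intrinsics apply), "xyz" and "rotation" of the camera in the world. Camera axes: x right, y up, looking along -z (the intrinsics and any distortion apply to the point x, -y, -z); pixel columns grow to the right and rows downward; lengths in mm; the calibration is good to about 2 mm. A picture is of the moment at which its call begins. camera_model takes no time and is no camera call.
- job_done(): hands the job in, once; it reports no verdict.
The state is a dict: "t": time; "joints": joint angles; "qvel": joint speeds; "tau": joint torques, N m; "eef_pos": TCP position; "tcp_rot": TCP orientation; "ft_force": force on the tool from outside, world axes, zero at the start; "moment": the same for the moment, N m; "opening": opening from 0.0 (shut) to 1.0 (fully open).
Only numpy, scipy, OpenCV 4.12 (cv2) and the standard library are available. Lean on these libraries where they do the work, as an engineer would, in place of code of your own. Each camera call takes 0.05 s, during which the arm holds its last target. There are 200 camera calls.

## Task

The steel setting block is still lying on the bed of the length gauge: put it back in its wooden case. Then take the quadrant dental model (the short straight one with a solid base) from the white board, lay it flat on the gauge bed and, without ramming it, slide its flat heel against the sprung plunger until it sits square against both stop pins. Finish while still holding it pressed there, so that I can read the dial; leave the other models, the wash bottle and the scraper alone.

Things in the scene. Friction and masses are not known exactly. Their poses are not given: they have to be found in the camera images.
- gauge: Bench length gauge, fixed. Origin: centre of its underside; +x = pressing direction. Aluminium bed 230 (x) x 100 mm, flat top 14 mm above the origin. A dark steel head 30 mm high crosses it at x 25 to 45 mm; two stop pins and the plunger between them stick out of it towards -x. Behind it a round dial facing up (58 mm, at x = 80, top 24 mm above bed). Work is laid on the bed at x -115 to 0.
- stop_plane (a point): Point midway between the end faces of the two stop pins, at x = 15 mm, y = 0 of the gauge frame, 11 mm above the bed: where the middle of the model's heel must arrive.
- stop_left: Left fixed stop pin of the gauge, 7 mm diameter, 10 mm proud of the head; origin at the centre of its flat end face, at x = 15 mm, y = +11 mm of the gauge frame.
- stop_right: Right fixed stop pin, the same, at x = 15 mm, y = -11 mm of the gauge frame.
- plunger (a joint): Travel (m) of the dial's sprung plunger, a ball-ended 6 mm rod on the gauge's centre line, 11 mm above the bed: 0 = free, tip 10 mm in front of the stop pins; 0.010 = tip level with their faces (end of travel 0.0125). Its spring pushes back with about 3 N at first touch, 4.5 N at 0.010, and pushes the model away if it is let go.
- block: Loose plain steel setting block, 60 (x) x 24 (y) x 30 mm high, about 0.32 kg, two dark hole mouths on top. Starts on the gauge bed, clear of the plunger, its x within 0.25 rad of the gauge's x. Origin: centre of its underside.
- case: The setting block's shallow open wooden case, fixed, 112 (x) x 82 mm outside, walls 6 mm thick, rim 14 mm above the table, grey-lined inner floor 100 x 70 mm lying 6 mm above the table. Origin: centre of its underside.
- board: White flat board, 200 x 130 x 4 mm, fixed to the table, on which printed models stand. Origin: centre of its underside.
- model: Loose tan printed quadrant model, about 60 g: solid base 60 (x) x 34 (y) x 18 mm high with straight parallel sides, a row of teeth on top, 28 to 30 mm high in all. Its +x end is the heel, flat and square; its -x end is rounded. Origin: centre of its underside, 30 mm from either end. Starts on the white board, its x axis within 1.2 rad of the gauge's.
- model_heel (a point): Middle of the model's flat heel face, 30 mm in +x of its origin, 11 mm above its underside.
- arch: Bystander: loose tan horseshoe-shaped full-arch model, about 56 x 64 mm and 23 mm high, on the white board. Origin: underside, roughly its middle.
- arch_far: Bystander: another such horseshoe-shaped model, standing on the table beyond the gauge. Origin as for the first.
- wash_bottle: Bystander: loose white wash bottle, 68 mm diameter, 200 mm high with its blue spout, standing on the table. Origin: centre of its underside.
- scraper: Bystander: loose hand scraper lying on the table, black handle and 75 mm wide steel blade, 170 mm long. Origin: on its underside near the front of the handle.
Mind the look-alikes: they are no part of the job. Leave any red or turquoise look-alike of the model alone. There is more than one size of the case; the one meant has the size given above.

How it is judged (in metres and radians):
On the way, in this order (a step that is already met when the one before it is completed fails the run):
1. the setting block lies in its case, let go (z of block in the frame of case between 0.003 and 0.01 m and horizontal distance between block and case below 0.04 m and angle between block's own z axis and vertical below 0.1 rad and contact force between block and the fingers below 0.1 N), for 0.2 s.
2. the model's heel sits against both stop pins, the plunger pushed back (value of joint plunger above 0.0085 m and contact force between model and stop_left above 0.3 N and contact force between model and stop_right above 0.3 N and horizontal distance between model_heel and stop_plane below 0.008 m), for 0.3 s.
At the end, for the whole second after the job is handed in: Robot still holds the model home: plunger in over 8.5 mm, over 0.3 N on each stop pin, heel centred within 8 mm, square within 0.06 rad, flat on the bed (4 mm, 0.08 rad), still. Setting block flat on its case floor, let go, at rest (all of step 1 and all of step 2 and angle between the x axis of model and the x axis of gauge, either way round below 0.06 rad and angle between model's own z axis and vertical below 0.08 rad and z of model in the frame of gauge below 0.018 m and linear speed of each of model, block below 0.01 m/s and contact force between model and the fingers above 1 N); the arm keeps its last pose, push and grip.
It fails at once if the model is rammed into the stop pins (over 60 N) (contact force between model and stop_left above 60 N or contact force between model and stop_right above 60 N).
It fails at once if another model, the wash bottle or the scraper is moved (distance of any of arch, arch_far, wash_bottle, scraper from where it was at the start of the episode above 0.015 m).
It also fails if it takes over 72 s, if anything falls off the work surface, if the arm or the gripper's body presses on something with over 40 N, if the wrist force passes 120 N, or if a joint passes its speed limit or range.

## Working session

There is one attempt and no reset: what is moved stays moved. The work goes in short steps, Python scripts to look and compute and a tool call to move; the robot and the scene stay as the last step left them, time stands still between calls to the robot, and variables do not carry over. Pictures are saved under pics/ and viewed, about 8 in all and at most 12, crops included, and the job is handed in when it is done.

Besides the shell and the picture viewer there is one more tool, called after ">>>" as name([rows], argument=value, ...), one row to a line, values as JSON. arm_command: Moves the arm, as the interface text tells. Its arguments: {"type":"object","properties":{"steps":{"type":"array"},"jaw":{"type":"number"}},"required":["steps"]}

```bash
mkdir -p pics; ls; python3 - <<'E'
from cell import *
import cv2
print(env.grip_point_offset, state())
for n in("top","side"):
    print(n,camera_model(n)); cv2.imwrite(f"pics/{n}0.png",read_camera(n)[:,:,::-1])
E
```

```text
pics
171.3 {'t': 0.0, 'joints': array([ 1.03142193e+00,  4.91543499e-01,  1.55946954e+00, -5.40482522e-05,
        1.09171843e+00, -1.05599890e-01]), 'qvel': array([ 0.00108524, -0.00013311,  0.00060624,  0.0003216 , -0.00065655,
       -0.00101152]), 'tau': array([ 1.18319022e-03, -6.12642860e+01, -2.58178514e+01,  6.92993961e-02,
        4.82271519e-02, -1.42162794e-04]), 'eef_pos': array([262.64665652, 567.08571183, 404.16469185]), 'tcp_rot': array([-3.14152029e+00,  1.13752707e-03,  1.13704680e+00]), 'ft_force': array([-0.56509208, -0.27570212, -0.51864963]), 'moment': array([0.06416115, 0.06626355, 0.00474654]), 'opening': 1.0030816788793195}
top {'K': array([[398.21152877,   0.        , 317.76641661],
       [  0.        , 398.21152877, 200.34016244],
       [  0.        ,   0.        ,   1.        ]]), 'k1': -0.0649126157002544, 'xyz': array([496.93664133,  36.06021788, 966.41199614]), 'rotation': array([ 0.0552385 , -0.02659443, -1.579659  ])}
side {'K': array([[437.805753  ,   0.        , 320.72927483],
       [  0.        , 437.805753  , 201.65161785],
       [  0.        ,   0.        ,   1.        ]]), 'k1': -0.12406333602395561, 'xyz': array([ 375.14900997, -795.88326146,  744.55989217]), 'rotation': array([ 0.90320899, -0.00398429, -0.22088891])}
```

View pics/top0.png

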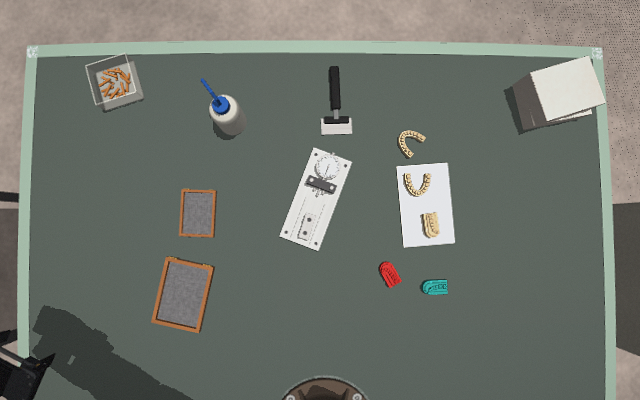

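View pics/side0.png

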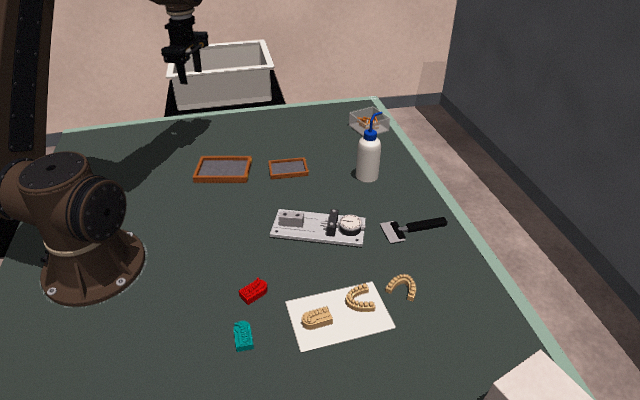

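Top view: gauge at (317,198) with the steel block at (309,225). The two cases are at (198,213), smaller, and (183,294), larger. The tan quadrant is on the board at (430,224). Look-alikes are red (390,274), turquoise (434,287), and the horseshoes (418,183) and (410,143).

```bash
cat > h.py <<'E'
import numpy as np, cv2
from cell import *
from scipy.spatial.transform import Rotation as R
def cast(n,uv,z):
    c=camera_model(n); uv=np.atleast_2d(np.float64(uv)); K=c["K"]
    d=(uv-K[:2,2])/[K[0,0],K[1,1]]; s=d.copy()
    for _ in range(20): s=d/(1+c["k1"]*(s**2).sum(1,keepdims=True))
    r=R.from_euler("xyz",c["rotation"]).apply(np.c_[s[:,0],-s[:,1],-np.ones(len(s))])
    return c["xyz"]+r*((z-c["xyz"][2])/r[:,2])[:,None]
def proj(n,P):
    c=camera_model(n);p=R.from_euler("xyz",c["rotation"]).inv().apply(np.atleast_2d(P)-c["xyz"])
    s=np.c_[p[:,0],-p[:,1]]/-p[:,2:]; s=s*(1+c["k1"]*(s**2).sum(1,keepdims=True))
    return s*[c["K"][0,0],c["K"][1,1]]+c["K"][:2,2]
def blob(n,mask,roi,z,k=0):
    x0,y0,x1,y1=roi; m=np.zeros(mask.shape,np.uint8); m[y0:y1,x0:x1]=mask[y0:y1,x0:x1]
    if k: m=cv2.morphologyEx(m,cv2.MORPH_CLOSE,np.ones((k,k)))
    c=max(cv2.findContours(m,cv2.RETR_EXTERNAL,cv2.CHAIN_APPROX_NONE)[0],key=cv2.contourArea)[:,0]
    P=cast(n,c,z)[:,:2]; r=cv2.minAreaRect(P.astype(np.float32))
    return r,cv2.boxPoints(r),P,c
E
python3 - <<'E'
from h import *
im=cv2.imread("pics/top0.png"); h=cv2.cvtColor(im,cv2.COLOR_BGR2HSV); H,S,V=h[...,0],h[...,1],h[...,2]
wood=((H<20)&(S>110)&(V>80)).astype(np.uint8)*255
tan=((H>8)&(H<28)&(S>50)&(V>90)).astype(np.uint8)*255
lt=((S<35)&(V>150)).astype(np.uint8)*255
np.set_printoptions(precision=1,suppress=True)
for nm,m,roi,z,k in [("small",wood,(170,180,225,245),14,3),("big",wood,(140,250,222,340),14,3),("gauge",lt,(270,140,360,255),14,5),("model",tan,(415,207,445,243),20,3),("board",lt,(390,155,460,255),4,9)]:
    r,b,_,c=blob("top",m,roi,z,k); print(nm,r,"\n",b.round(1).tolist())
a=cv2.resize(im[140:255,270:365],None,fx=5,fy=5,interpolation=cv2.INTER_CUBIC)
b=cv2.resize(im[200:250,410:450],None,fx=7,fy=7,interpolation=cv2.INTER_CUBIC)
o=np.zeros((575,475+280,3),np.uint8);o[:,:475]=a;o[:350,475:]=b;cv2.imwrite("pics/crop1.png",o)
E
```

```text
small ((521.8347778320312, 298.65936279296875), (83.56330871582031, 112.43556213378906), 87.14337158203125) 
 [[463.6000061035156, 259.70001220703125], [575.9000244140625, 254.10000610351562], [580.0999755859375, 337.6000061035156], [467.79998779296875, 343.20001220703125]]
big ((329.29290771484375, 334.0015869140625), (118.21446228027344, 162.21151733398438), 77.1578369140625) 
 [[237.10000610351562, 294.3999938964844], [395.20001220703125, 258.29998779296875], [421.5, 373.6000061035156], [263.3999938964844, 409.70001220703125]]
gauge ((555.9083862304688, 14.630043029785156), (101.01673126220703, 233.3043212890625), 68.58384704589844) 
 [[428.8999938964844, 10.199999809265137], [646.0999755859375, -75.0], [682.9000244140625, 19.100000381469727], [465.79998779296875, 104.19999694824219]]
model ((488.3133544921875, -259.4314270019531), (56.62556457519531, 37.11835479736328), 6.975024223327637) 
 [[458.0, -244.39999389648438], [462.5, -281.29998779296875], [518.7000122070312, -274.3999938964844], [514.2000122070312, -237.60000610351562]]
board ((538.3526000976562, -254.0344696044922), (199.82061767578125, 129.7042999267578), 3.9336092472076416) 
 [[434.20001220703125, -196.1999969482422], [443.1000061035156, -325.6000061035156], [642.5, -311.8999938964844], [633.5999755859375, -182.5]]
```

View pics/crop1.png

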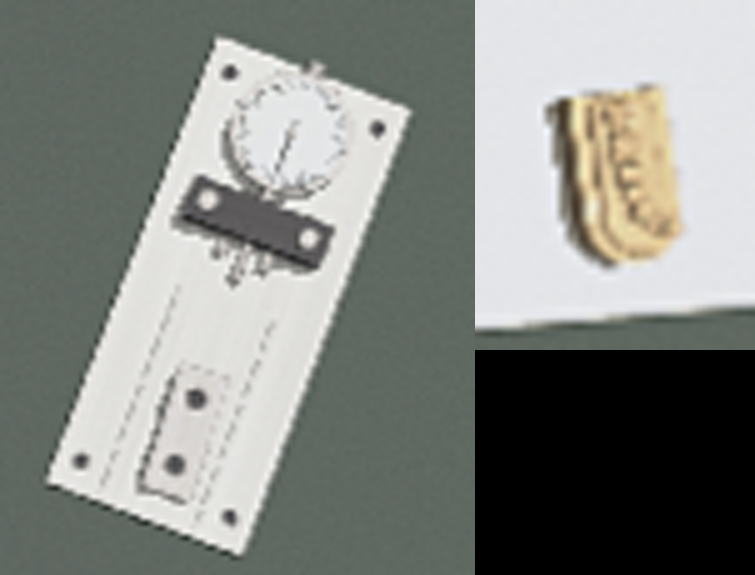

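Crop: the block on the bed has hole mouths at about px (309,220) and (305,233). The quadrant's flat heel faces up in the picture (+x world) and its rounded end faces down. Things that could be taken for the model: tan quadrant (430,224), red (390,274), turquoise (434,287), arches (418,183) and (410,143). I choose the tan quadrant. Case candidates are small (198,213) = 112x83 mm and big (183,294) = 162x118 mm, so I choose the small one. Next I refine with the side view.

```bash
python3 - <<'E'
from h import *
np.set_printoptions(precision=1,suppress=True)
im=cv2.imread("pics/side0.png"); t=cv2.imread("pics/top0.png")
# holes in top view at z=44 : dark blobs
g=cv2.cvtColor(t,cv2.COLOR_BGR2GRAY)
m=(g<130).astype(np.uint8)
n,l,st,ce=cv2.connectedComponentsWithStats(m[212:242,296:318])
for i in range(1,n): print("dark",st[i,4],ce[i]+[296,212],cast("top",ce[i]+[296,212],44))
# tan model in both views
for nm,I,roi in(("top",t,(415,205,448,245)),("side",im,(296,300,340,335))):
    h=cv2.cvtColor(I,cv2.COLOR_BGR2HSV); mk=((h[...,1]>60)&(h[...,2]>40)).astype(np.uint8)*255
    r,b,P,c=blob(nm,mk,roi,22); print(nm,"model",r,b.tolist(),cv2.boundingRect(c))
def up(I,x0,y0,x1,y1,f): return cv2.resize(I[y0:y1,x0:x1],None,fx=f,fy=f,interpolation=cv2.INTER_CUBIC)
a=up(im,265,200,375,250,7); b=up(im,295,300,340,335,7); c=up(t,295,205,325,245,6)
o=np.zeros((600,770,3),np.uint8);o[:350]=a;o[350:595,:315]=b;o[350:590,330:510]=c;cv2.imwrite("pics/crop2.png",o)
E
```

```text
dark 1 [304. 216.] [[511.7  43.3  44. ]]
dark 1 [303. 219.] [[504.8  45.6  44. ]]
dark 10 [309.  219.2] [[504.2  31.7  44. ]]
dark 2 [302.  221.5] [[499.  48.  44.]]
dark 1 [301. 226.] [[488.6  50.4  44. ]]
dark 1 [300. 229.] [[481.7  52.7  44. ]]
dark 2 [299.  231.5] [[476.   55.1  44. ]]
dark 12 [304.5 232.5] [[473.6  42.4  44. ]]
dark 2 [298.  234.5] [[469.1  57.4  44. ]]
dark 1 [298. 237.] [[463.4  57.5  44. ]]
dark 1 [304. 239.] [[458.6  43.6  44. ]]
top model ((488.1241149902344, -259.0011291503906), (56.04493713378906, 35.32352066040039), 6.967767238616943) [[458.166015625, -244.86923217773438], [462.451171875, -279.931884765625], [518.0822143554688, -273.1330261230469], [513.7970581054688, -238.07037353515625]] (422, 213, 17, 24)
side model ((486.6287536621094, -268.4871826171875), (61.35467529296875, 44.616294860839844), 6.36900520324707) [[453.66607666015625, -249.71978759765625], [458.61541748046875, -294.06072998046875], [519.5914306640625, -287.25457763671875], [514.64208984375, -242.91363525390625]] (302, 306, 31, 24)
```

View pics/crop2.png

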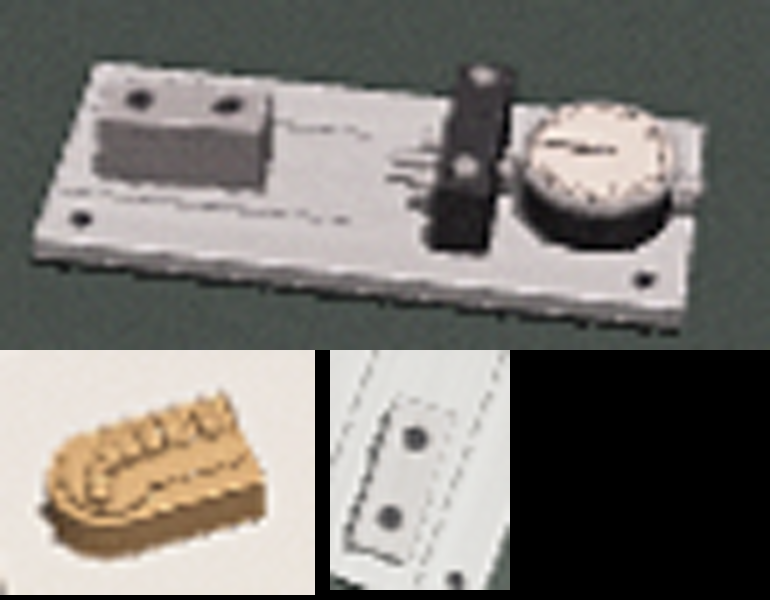

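Side crop: the block's front face spans about px (278.6–303, 217–227). The model's near heel corner is about px (332.5,323.6). Casting these to cross-check.

```bash
cat >> h.py <<'E'
def go(x,y,zt,yaw):  # zt: fingertip height mm, yaw deg of tool x (jaw axis); -> row from present pose
    s=state(); R0=R.from_euler("xyz",s["tcp_rot"]); q=R.from_euler("xyz",[np.pi,0,np.radians(yaw)])
    best=min((R.from_euler("xyz",[np.pi,0,np.radians(yaw+k)]) for k in(0,180)),key=lambda q:(R0.inv()*q).magnitude())
    d=R0.inv().apply(np.array([x,y,zt+190])-s["eef_pos"])/10; r=(R0.inv()*best).as_rotvec(degrees=True)
    print("row",np.r_[d,r].round(2).tolist(),"yaw0",np.degrees(s["tcp_rot"]).round(2),"pos",s["eef_pos"].round(1),"F",s["ft_force"].round(1),"t",s["t"],"op",s["opening"].round(3),"j6",s["joints"][5].round(2))
E
python3 - <<'E'
from h import *
np.set_printoptions(precision=1,suppress=True)
print("blk bottom",cast("side",[[278.6,225.7],[302.9,227.1]],14)[:,:2])
print("blk top",cast("side",[[278.6,216.9],[303,218.6],[303.7,213.3]],44)[:,:2])
print("holes",cast("side",[[265+140/7,200+98/7],[265+229/7,200+104/7]],44)[:,:2])
print("gauge near edge+", cast("side",[[265+35/7,200+250/7],[265+685/7,200+315/7],[265+100/7,200+65/7]],14)[:,:2])
print("model",cast("side",[332.4,323.6],4),cast("side",[332.9,318.9],22))
print("pinends top L,R/plunger",cast("top",[[270+215/5,140+252/5],[270+262/5,140+272/5],[270+232/5,140+284/5]],25)[:,:2])
print("pinends side",cast("side",[[265+393/7,200+160/7],[265+413/7,200+203/7],[265+387/7,200+180/7]],25)[:,:2])
u=np.array([np.cos(np.radians(-21.4)),np.sin(np.radians(-21.4))]);v=np.array([-u[1],u[0]])
o=np.array([555,15]); print("expected pins",o+15*u+11*v,o+15*u-11*v,o+5*u)
yb=-19.5; go(489,37,90,yb+90)
E
```

```text
blk bottom [[455.8  34.9]
 [514.7  16.6]]
blk top [[457.3  33.4]
 [515.1  14.1]
 [520.7  33.8]]
holes [[474.5  41.1]
 [505.   31. ]]
gauge near edge+ [[429.7   2.5]
 [643.  -78. ]
 [467.1  99.4]]
model [[ 519.3 -276.     4. ]] [[ 519.5 -277.7   22. ]]
pinends top L,R/plunger [[572.5  21.7]
 [562.8  -0.6]
 [557.2  13.7]]
pinends side [[560.2  10.2]
 [562.  -13.7]
 [555.7   0.2]]
expected pins [573.   19.8] [565.   -0.7] [559.7  13.2]Traceback (most recent call last):
  File "<stdin>", line 12, in <module>
  File "h.py", line 24, in go
    print("row",np.r_[d,r].round(2).tolist(),"yaw0",np.degrees(s["tcp_rot"]).round(2),"pos",s["eef_pos"].round(1),"F",s["ft_force"].round(1),"t",s["t"],"op",s["opening"].round(3),"j6",s["joints"][5].round(2))
                                                                                                                                                             ^^^^^^^^^^^^^^^^^^
AttributeError: 'float' object has no attribute 'round'
```

```bash
sed -i 's/s\["opening"\].round(3)/round(float(s["opening"]),3)/' h.py; python3 -c "
from h import *
go(489,37,110,71.5)"
```

```text
row [-38.57, 42.82, 10.46, -0.01, 0.06, -6.36] yaw0 [-1.7999e+02  6.0000e-02  6.5140e+01] pos [262.7 567.1 404.2] F [-0.6  0.3 -0.3] t 0.1 op 1.001 j6 -0.11
```

>>> arm_command([
  [-38.6, 42.8, 10.5, 0, 0, -6.4],
  [-38.6, 42.8, 10.5, 0, 0, -6.4],
  [-38.6, 42.8, 10.5, 0, 0, -6.4],
  [-38.6, 42.8, 10.5, 0, 0, -6.4],
  [-38.6, 42.8, 10.5, 0, 0, -6.4],
  [-38.6, 42.8, 10.5, 0, 0, -6.4],
  [-38.6, 42.8, 10.5, 0, 0, -6.4],
  [-38.6, 42.8, 10.5, 0, 0, -6.4],
  [-38.6, 42.8, 10.5, 0, 0, -6.4],
  [-38.6, 42.8, 10.5, 0, 0, -6.4],
  [-38.6, 42.8, 10.5, 0, 0, -6.4],
  [-38.6, 42.8, 10.5, 0, 0, -6.4],
], jaw=6)

```text
t: 1.1
eef_pos: [456.0, 112.7, 314.7]
tcp_rot: [-3.142, -0.0, 1.249]
ft_force: [1.2, 0.9, -0.2]
opening: 0.628
```

```bash
python3 -c "
from h import *
go(489,37,110,71.5)
go(489,37,26,71.5)"
```

```text
row [-6.13, 5.53, 1.47, -0.0, -0.0, 0.05] yaw0 [-180.     -0.     71.55] pos [456.  112.7 314.7] F [ 1.2  0.9 -0.2] t 1.1 op 0.628 j6 -1.15
row [-6.14, 5.53, 9.87, -0.0, -0.0, 0.05] yaw0 [-180.     -0.     71.55] pos [456.  112.7 314.7] F [ 1.2  0.9 -0.2] t 1.1 op 0.628 j6 -1.15
```

>>> arm_command([
  [-5.9, 5.3, 1.5, 0, 0, 0],
  [-5.9, 5.3, 1.5, 0, 0, 0],
  [-5.9, 5.3, 1.5, 0, 0, 0],
  [-5.9, 5.3, 1.5, 0, 0, 0],
  [-5.9, 5.3, 1.5, 0, 0, 0],
  [-5.9, 5.3, 1.5, 0, 0, 0],
])

```text
t: 1.6
eef_pos: [486.9, 42.8, 300.3]
tcp_rot: [-3.141, -0.0, 1.25]
ft_force: [-0.0, -0.1, -0.3]
opening: 0.632
```

```bash
python3 -c "
from h import *
go(489,37,25,71.5)"
```

```text
row [-0.49, 0.39, 8.53, -0.01, -0.01, 0.11] yaw0 [-1.7999e+02 -1.0000e-02  7.1610e+01] pos [486.9  42.8 300.3] F [-0.  -0.1 -0.3] t 1.6 op 0.632 j6 -1.3
```

>>> arm_command([
  [-0.5, 0.4, 1, 0, 0, 0],
  [-0.5, 0.4, 4, 0, 0, 0],
  [-0.5, 0.4, 7, 0, 0, 0],
  [-0.5, 0.4, 8.5, 0, 0, 0],
  [-0.5, 0.4, 8.5, 0, 0, 0],
  [-0.5, 0.4, 8.5, 0, 0, 0],
])

```text
t: 2.1
eef_pos: [489.4, 36.4, 214.6]
tcp_rot: [-3.14, 0.0, 1.25]
ft_force: [0.5, -0.6, 0.3]
opening: 0.63
```

>>> arm_command([
  [0, 0, 0, 0, 0, 0],
  [0, 0, 0, 0, 0, 0],
  [0, 0, 0, 0, 0, 0],
  [0, 0, 0, 0, 0, 0],
  [0, 0, 0, 0, 0, 0],
  [0, 0, 0, 0, 0, 0],
  [0, 0, 0, 0, 0, 0],
  [0, 0, 0, 0, 0, 0],
], jaw=1.5)

```text
t: 2.77
eef_pos: [489.5, 35.9, 215.4]
tcp_rot: [3.141, -0.0, 1.249]
ft_force: [-0.8, -0.1, 6.8]
opening: 0.251
```

```bash
python3 -c "
from h import *
go(489,37,80,71.5)"
```

```text
row [0.09, -0.08, -5.46, 0.03, -0.01, 0.04] yaw0 [ 1.7997e+02 -1.0000e-02  7.1540e+01] pos [489.5  35.9 215.4] F [-0.8 -0.1  6.8] t 2.7667 op 0.251 j6 -1.31
```

>>> arm_command([
  [0, 0, -2, 0, 0, 0],
  [0, 0, -4, 0, 0, 0],
  [0, 0, -6, 0, 0, 0],
  [0, 0, -6, 0, 0, 0],
  [0, 0, -6, 0, 0, 0],
], jaw=0.5)

```text
t: 3.18
eef_pos: [489.4, 35.9, 275.3]
tcp_rot: [3.14, -0.0, 1.249]
ft_force: [0.2, -0.5, -4.2]
opening: 0.25
```

```bash
python3 -c "
from h import *
go(522,298.7,80,87.1)"
```

```text
row [25.96, -5.22, 0.54, 0.08, -0.01, -15.55] yaw0 [ 1.7992e+02 -2.0000e-02  7.1550e+01] pos [489.4  35.9 275.3] F [ 0.2 -0.5 -4.2] t 3.1833 op 0.25 j6 -1.31
```

>>> arm_command([
  [26, -5.2, 0.5, 0, 0, -15.6],
  [26, -5.2, 0.5, 0, 0, -15.6],
  [26, -5.2, 0.5, 0, 0, -15.6],
  [26, -5.2, 0.5, 0, 0, -15.6],
  [26, -5.2, 0.5, 0, 0, -15.6],
  [26, -5.2, 0.5, 0, 0, -15.6],
  [26, -5.2, 0.5, 0, 0, -15.6],
  [26, -5.2, 0.5, 0, 0, -15.6],
  [26, -5.2, 0.5, 0, 0, -15.6],
  [26, -5.2, 0.5, 0, 0, -15.6],
])

```text
t: 4.02
eef_pos: [522.2, 298.2, 268.9]
tcp_rot: [-3.14, 0.001, 1.521]
ft_force: [0.6, -0.8, -4.0]
opening: 0.252
```

```bash
python3 -c "
from h import *
go(522,298.7,19,87.1)
cv2.imwrite('pics/s1.png',read_camera('side')[100:260,140:380,::-1].repeat(3,0).repeat(3,1))"
```

```text
row [0.06, -0.01, 5.99, -0.12, 0.07, 0.03] yaw0 [-1.7988e+02  7.0000e-02  8.7130e+01] pos [522.2 298.2 268.9] F [ 0.6 -0.8 -4. ] t 4.0167 op 0.252 j6 -1.11
```

View pics/s1.png

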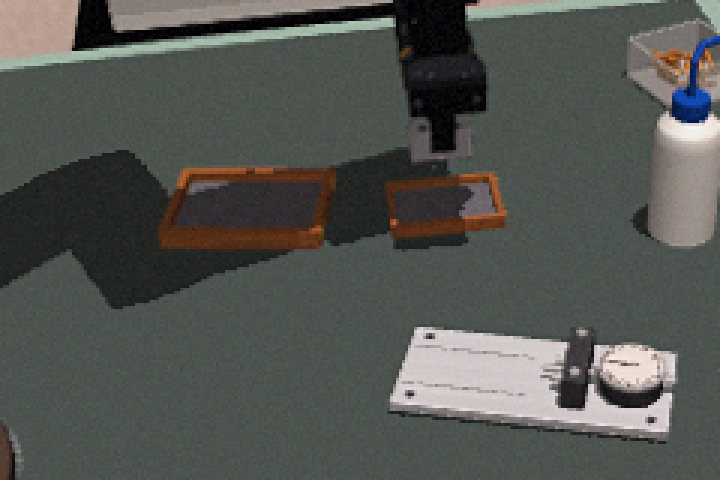

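The block hangs level in the fingers above the small case at picture (440,140). Lowering it.

>>> arm_command([
  [0, 0, 2, 0, 0, 0],
  [0, 0, 4, 0, 0, 0],
  [0, 0, 5.2, 0, 0, 0],
  [0, 0, 5.6, 0, 0, 0],
  [0, 0, 5.8, 0, 0, 0],
  [0, 0, 6, 0, 0, 0],
  [0, 0, 6.1, 0, 0, 0],
  [0, 0, 6.1, 0, 0, 0],
  [0, 0, 6.1, 0, 0, 0],
])

```text
t: 4.82
eef_pos: [522.5, 299.0, 209.7]
tcp_rot: [3.141, -0.0, 1.521]
ft_force: [-0.9, -0.2, -2.9]
opening: 0.249
```

>>> arm_command([
  [0, 0, 0.1, 0, 0, 0],
  [0, 0, 0.15, 0, 0, 0],
  [0, 0, 0.2, 0, 0, 0],
  [0, 0, 0.2, 0, 0, 0],
])

```text
t: 5.15
eef_pos: [522.4, 299.1, 207.5]
tcp_rot: [3.141, -0.0, 1.521]
ft_force: [-0.5, 0.7, 1.1]
opening: 0.253
```

Contact (force rose from −3 to +1 N). Release with a limited opening, then rise.

>>> arm_command([
  [0, 0, 0, 0, 0, 0],
  [0, 0, 0, 0, 0, 0],
  [0, 0, 0, 0, 0, 0],
  [0, 0, 0, 0, 0, 0],
  [0, 0, -1, 0, 0, 0],
  [0, 0, -4, 0, 0, 0],
  [0, 0, -8, 0, 0, 0],
  [0, 0, -12, 0, 0, 0],
  [0, 0, -12, 0, 0, 0],
], jaw=4)

```text
t: 5.9
eef_pos: [523.1, 299.4, 335.0]
tcp_rot: [3.132, -0.005, 1.521]
ft_force: [0.1, 0.5, 1.0]
opening: 0.421
```

```bash
python3 -c "
from h import *
go(486,-262,80,97)"
```

```text
row [-56.28, -0.98, 6.22, 0.58, -0.23, -9.85] yaw0 [179.44  -0.28  87.16] pos [523.1 299.4 335. ] F [0.1 0.5 1. ] t 5.9 op 0.421 j6 -1.11
```

>>> arm_command([
  [-56.3, -1, 2, 0, 0, -9.8],
  [-56.3, -1, 2, 0, 0, -9.8],
  [-56.3, -1, 2, 0, 0, -9.8],
  [-56.3, -1, 2, 0, 0, -9.8],
  [-56.3, -1, 2, 0, 0, -9.8],
  [-56.3, -1, 2, 0, 0, -9.8],
  [-56.3, -1, 2, 0, 0, -9.8],
  [-56.3, -1, 2, 0, 0, -9.8],
  [-56.3, -1, 2, 0, 0, -9.8],
  [-56.3, -1, 2, 0, 0, -9.8],
  [-56.3, -1, 2, 0, 0, -9.8],
  [-56.3, -1, 2, 0, 0, -9.8],
], jaw=7)

```text
t: 6.9
eef_pos: [488.2, -200.4, 310.0]
tcp_rot: [3.141, 0.0, 1.692]
ft_force: [2.1, 0.3, 0.0]
opening: 0.735
```

>>> arm_command([
  [-6, 0, 3, 0, 0, 0],
  [-6, 0, 3, 0, 0, 0],
  [-6, 0, 3, 0, 0, 0],
  [-6, 0, 3, 0, 0, 0],
  [-6, 0, 3, 0, 0, 0],
])

```text
t: 7.32
eef_pos: [495.9, -257.3, 279.8]
tcp_rot: [3.142, -0.0, 1.692]
ft_force: [0.2, 0.5, -0.2]
opening: 0.733
```

```bash
python3 - <<'E'
from h import *
go(486,-262,7,97)
im=read_camera('top')[:,:,::-1]
o=np.zeros((600,560,3),np.uint8)
a=im[190:260,155:240].repeat(5,0).repeat(5,1); o[:350,:425]=a
s=read_camera('side')[:,:,::-1][260:345,260:400]; o[350:350+85*2+0,:280]=s.repeat(2,0).repeat(2,1)
cv2.imwrite('pics/c3.png',o)
# block top rect in case
E
```

```text
row [-0.35, -1.04, 8.28, 0.0, -0.01, -0.06] yaw0 [ 1.800e+02 -1.000e-02  9.694e+01] pos [ 495.9 -257.3  279.8] F [ 0.2  0.5 -0.2] t 7.3167 op 0.733 j6 -2.29
```

View pics/c3.png

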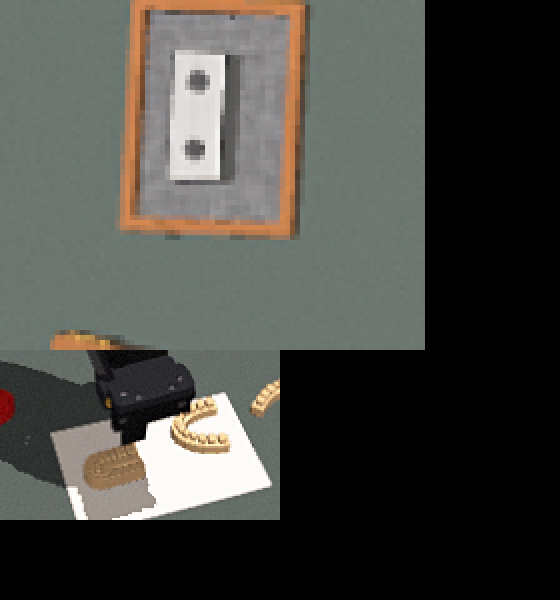

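The block lies flat and free inside the small case, at crop (200,115). The jaw hangs over the tan model. Descending straddling it.

>>> arm_command([
  [-0.3, -0.9, 0.5, 0, 0, 0],
  [-0.3, -0.9, 2, 0, 0, 0],
  [-0.3, -0.9, 4, 0, 0, 0],
  [-0.3, -0.9, 6, 0, 0, 0],
  [-0.3, -0.9, 7.5, 0, 0, 0],
  [-0.3, -0.9, 8.2, 0, 0, 0],
  [-0.3, -0.9, 8.2, 0, 0, 0],
  [-0.3, -0.9, 8.2, 0, 0, 0],
])

```text
t: 8.08
eef_pos: [487.4, -261.7, 197.7]
tcp_rot: [-3.142, -0.0, 1.693]
ft_force: [1.1, 0.0, -0.0]
opening: 0.736
```

>>> arm_command([
  [0, 0, 0, 0, 0, 0],
  [0, 0, 0, 0, 0, 0],
  [0, 0, 0, 0, 0, 0],
  [0, 0, 0, 0, 0, 0],
  [0, 0, 0, 0, 0, 0],
  [0, 0, 0, 0, 0, 0],
  [0, 0, 0, 0, 0, 0],
  [0, 0, 0, 0, 0, 0],
], jaw=2)

```text
t: 8.75
eef_pos: [487.5, -261.9, 197.5]
tcp_rot: [3.141, 0.0, 1.692]
ft_force: [0.2, -0.3, 3.0]
opening: 0.354
```

>>> arm_command([
  [0, 0, -1.5, 0, 0, 0],
  [0, 0, -4, 0, 0, 0],
  [0, 0, -7, 0, 0, 0],
  [0, 0, -7, 0, 0, 0],
  [0, 0, -7, 0, 0, 0],
])

```text
t: 9.17
eef_pos: [487.5, -261.9, 268.5]
tcp_rot: [3.139, 0.002, 1.692]
ft_force: [-0.8, 0.2, -1.1]
opening: 0.356
```

```bash
python3 - <<'E'
from h import *
go(510.3,32.5,70,68.6)
E
```

```text
row [28.95, 5.82, 0.81, 0.14, 0.07, 28.35] yaw0 [1.7988e+02 1.0000e-01 9.6950e+01] pos [ 487.5 -261.9  268.5] F [-0.8  0.2 -1.1] t 9.1667 op 0.356 j6 -2.3
```

>>> arm_command([
  [29, 5.8, 0.5, 0, 0, 28.3],
  [29, 5.8, 0.5, 0, 0, 28.3],
  [29, 5.8, 0.5, 0, 0, 28.3],
  [29, 5.8, 0.5, 0, 0, 28.3],
  [29, 5.8, 0.5, 0, 0, 28.3],
  [29, 5.8, 0.5, 0, 0, 28.3],
  [29, 5.8, 0.5, 0, 0, 28.3],
  [29, 5.8, 0.5, 0, 0, 28.3],
  [29, 5.8, 0.5, 0, 0, 28.3],
  [29, 5.8, 0.5, 0, 0, 28.3],
  [29, 5.8, 0.5, 0, 0, 28.3],
  [29, 5.8, 0.5, 0, 0, 28.3],
])

```text
t: 10.17
eef_pos: [510.0, 31.9, 262.0]
tcp_rot: [-3.141, 0.0, 1.197]
ft_force: [0.2, -0.0, -0.4]
opening: 0.354
```

```bash
python3 - <<'E'
from h import *
go(510.3,32.5,17.5,68.6)
t=read_camera('top')[:,:,::-1]; s=read_camera('side')[:,:,::-1]
cv2.imwrite('pics/t4.png',t);cv2.imwrite('pics/s4.png',s)
up=lambda I,x0,y0,x1,y1,f: cv2.resize(I[y0:y1,x0:x1],None,fx=f,fy=f,interpolation=cv2.INTER_CUBIC)
o=np.zeros((600,780,3),np.uint8); o[:480,:320]=up(t,275,140,355,260,4); o[:360,330:780]=up(s,260,180,372.5.__int__(),270,4)[:,:450] 
cv2.imwrite('pics/c4.png',o)
E
```

```text
row [0.07, 0.01, 5.45, -0.04, 0.01, -0.03] yaw0 [-1.7996e+02  1.0000e-02  6.8570e+01] pos [510.   31.9 262. ] F [ 0.2 -0.  -0.4] t 10.1667 op 0.354 j6 -1.26Traceback (most recent call last):
  File "<stdin>", line 6, in <module>
ValueError: could not broadcast input array from shape (360,448,3) into shape (360,450,3)
```

```bash
python3 - <<'E'
from h import *
t=cv2.imread('pics/t4.png');s=cv2.imread('pics/s4.png')
up=lambda I,x0,y0,x1,y1,f: cv2.resize(I[y0:y1,x0:x1],None,fx=f,fy=f,interpolation=cv2.INTER_CUBIC)
o=np.zeros((600,780,3),np.uint8); o[:480,:320]=up(t,275,140,355,260,4); o[:360,330:778]=up(s,260,180,372,270,4)
cv2.imwrite('pics/c4.png',o)
# gauge again: refit long edges of bed in first top picture
t0=cv2.imread("pics/top0.png"); h=cv2.cvtColor(t0,cv2.COLOR_BGR2HSV)
m=((h[...,1]<35)&(h[...,2]>150)).astype(np.uint8)*255
r,b,P,c=blob("top",m,(270,140,360,255),14,5)
u=np.array([np.cos(np.radians(-21.4)),np.sin(np.radians(-21.4))]);v=np.array([-u[1],u[0]])
q=np.c_[(P-[555,15])@u,(P-[555,15])@v]
for n,s in(("L",(q[:,1]>40)&(abs(q[:,0])<95)),("R",(q[:,1]<-40)&(abs(q[:,0])<95))):
    k=np.polyfit(q[s,0],q[s,1],1); print(n,"slope deg",np.degrees(k[0]).round(2),"y",k[1].round(2))
for n,s in(("back",(q[:,0]<-100)&(abs(q[:,1])<40)),("front",(q[:,0]>100)&(abs(q[:,1])<40))):
    k=np.polyfit(q[s,1],q[s,0],1); print(n,np.degrees(k[0]).round(2),k[1].round(2))
E
```

```text
L slope deg -0.05 y 49.41
R slope deg 0.03 y -48.85
back 0.06 -114.56
front -0.1 113.3
```

View pics/c4.png

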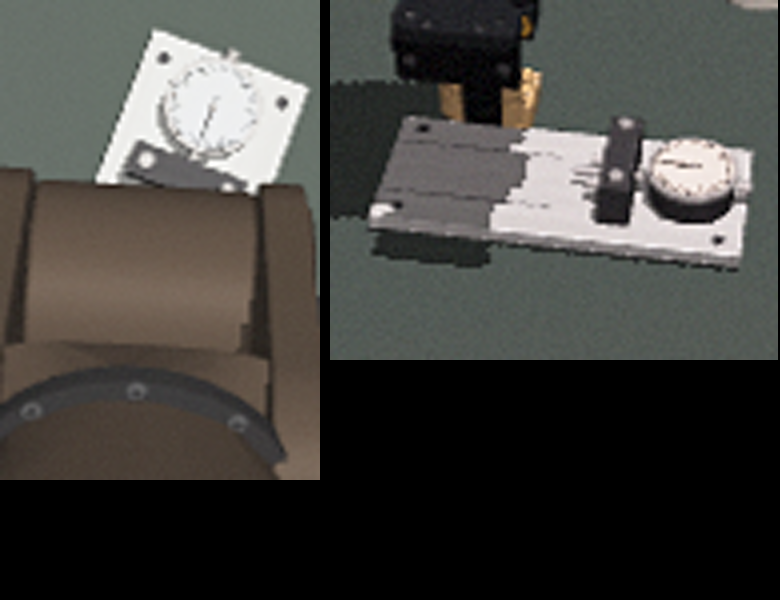

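The model is held level over the bed at side px around (382,204). Gauge edges confirm its yaw of −21.4° and centre near (554.5,15.5). Lowering it.

>>> arm_command([
  [0.1, 0, 2, 0, 0, 0],
  [0.1, 0, 4, 0, 0, 0],
  [0.1, 0, 4.8, 0, 0, 0],
  [0.1, 0, 5, 0, 0, 0],
  [0.1, 0, 5.2, 0, 0, 0],
  [0.1, 0, 5.3, 0, 0, 0],
  [0.1, 0, 5.3, 0, 0, 0],
  [0.1, 0, 5.3, 0, 0, 0],
])

```text
t: 10.93
eef_pos: [510.5, 33.8, 210.0]
tcp_rot: [3.141, -0.0, 1.198]
ft_force: [1.0, -0.6, -0.8]
opening: 0.357
```

>>> arm_command([
  [0, 0, 0.05, 0, 0, 0],
  [0, 0, 0.1, 0, 0, 0],
  [0, 0, 0.1, 0, 0, 0],
  [0, 0, 0.1, 0, 0, 0],
])

```text
t: 11.27
eef_pos: [510.4, 33.9, 208.5]
tcp_rot: [3.141, -0.0, 1.198]
ft_force: [0.0, -0.5, -0.3]
opening: 0.352
```

>>> arm_command([
  [0, 0, 0.05, 0, 0, 0],
  [0, 0, 0.1, 0, 0, 0],
  [0, 0, 0.1, 0, 0, 0],
  [0, 0, 0.1, 0, 0, 0],
])

```text
t: 11.6
eef_pos: [510.4, 33.9, 207.5]
tcp_rot: [3.141, -0.0, 1.198]
ft_force: [-0.4, 1.0, 3.6]
opening: 0.36
```

>>> arm_command([
  [0, 0, 0.05, 0, 0, 0],
  [0, 0, 0.05, 0, 0, 0],
  [0, 0, 0.05, 0, 0, 0],
])

```text
t: 11.85
eef_pos: [510.3, 33.9, 207.5]
tcp_rot: [3.141, -0.0, 1.198]
ft_force: [-2.2, 1.0, 11.2]
opening: 0.358
```

>>> arm_command([
  [-0.05, 0.1, -0.06, 0, 0, 0],
  [-0.1, 0.3, -0.06, 0, 0, 0],
  [-0.1, 0.6, -0.06, 0, 0, 0],
  [-0.1, 0.9, -0.06, 0, 0, 0],
  [-0.1, 1.2, -0.06, 0, 0, 0],
  [-0.1, 1.5, -0.06, 0, 0, 0],
  [-0.1, 1.7, -0.06, 0, 0, 0],
  [-0.1, 1.8, -0.06, 0, 0, 0],
  [-0.1, 1.8, -0.06, 0, 0, 0],
  [-0.1, 1.8, -0.06, 0, 0, 0],
])

```text
t: 12.68
eef_pos: [526.9, 26.3, 207.5]
tcp_rot: [-3.141, -0.0, 1.198]
ft_force: [-2.8, -0.0, 5.5]
opening: 0.355
```

>>> arm_command([
  [0, 0.1, 0, 0, 0, 0],
  [0, 0.2, 0, 0, 0, 0],
  [0, 0.3, 0, 0, 0, 0],
  [0, 0.4, 0, 0, 0, 0],
  [0, 0.5, 0, 0, 0, 0],
  [0, 0.6, 0, 0, 0, 0],
  [0, 0.7, 0, 0, 0, 0],
  [0, 0.8, 0, 0, 0, 0],
  [0, 0.8, 0, 0, 0, 0],
  [0, 0.8, 0, 0, 0, 0],
])

```text
t: 13.52
eef_pos: [533.6, 23.7, 207.6]
tcp_rot: [-3.139, 0.0, 1.198]
ft_force: [-6.9, 2.2, 9.1]
opening: 0.352
```

>>> arm_command([
  [0, 0.1, -0.02, 0, 0, 0],
  [0, 0.2, -0.03, 0, 0, 0],
  [0, 0.3, -0.03, 0, 0, 0],
  [0, 0.4, -0.03, 0, 0, 0],
  [0, 0.5, -0.03, 0, 0, 0],
  [0, 0.5, -0.03, 0, 0, 0],
  [0, 0.5, -0.03, 0, 0, 0],
])

```text
t: 14.1
eef_pos: [538.3, 21.9, 207.6]
tcp_rot: [-3.139, 0.0, 1.198]
ft_force: [-5.8, 2.7, 5.2]
opening: 0.354
```

>>> arm_command([
  [0, 0.05, 0, 0, 0, 0],
  [0, 0.1, 0, 0, 0, 0],
  [0, 0.1, 0, 0, 0, 0],
  [0, 0.1, 0, 0, 0, 0],
])

```text
t: 14.43
eef_pos: [539.1, 21.5, 207.6]
tcp_rot: [-3.139, 0.001, 1.198]
ft_force: [-6.0, 3.7, 5.8]
opening: 0.352
```

>>> arm_command([
  [0, 0.05, 0, 0, 0, 0],
  [0, 0.1, 0, 0, 0, 0],
  [0, 0.1, 0, 0, 0, 0],
  [0, 0.1, 0, 0, 0, 0],
])

```text
t: 14.77
eef_pos: [540.1, 21.2, 207.6]
tcp_rot: [-3.139, 0.001, 1.198]
ft_force: [-6.2, 3.2, 5.0]
opening: 0.352
```

>>> arm_command([
  [0, 0.05, 0, 0, 0, 0],
  [0, 0.05, 0, 0, 0, 0],
  [0, 0.05, 0, 0, 0, 0],
])

```text
t: 15.02
eef_pos: [540.5, 21.0, 207.6]
tcp_rot: [-3.139, 0.001, 1.198]
ft_force: [-6.1, 2.8, 4.9]
opening: 0.358
```

>>> arm_command([
  [0, 0.05, 0, 0, 0, 0],
  [0, 0.05, 0, 0, 0, 0],
  [0, 0.05, 0, 0, 0, 0],
])

```text
t: 15.27
eef_pos: [540.9, 20.9, 207.6]
tcp_rot: [-3.138, 0.001, 1.198]
ft_force: [-6.5, 2.5, 6.0]
opening: 0.356
```

>>> arm_command([
  [0, 0.05, 0, 0, 0, 0],
  [0, 0.05, 0, 0, 0, 0],
  [0, 0.05, 0, 0, 0, 0],
])

```text
t: 15.52
eef_pos: [541.4, 20.7, 207.5]
tcp_rot: [-3.138, 0.001, 1.198]
ft_force: [-6.1, 4.6, 6.1]
opening: 0.355
```

>>> arm_command([
  [0, 0.05, 0, 0, 0, 0],
  [0, 0.05, 0, 0, 0, 0],
  [0, 0.05, 0, 0, 0, 0],
])

```text
t: 15.77
eef_pos: [541.6, 20.6, 207.6]
tcp_rot: [-3.137, 0.001, 1.198]
ft_force: [-8.4, 5.6, 8.3]
opening: 0.355
```

>>> arm_command([
  [0, 0.05, 0, 0, 0, 0],
  [0, 0.05, 0, 0, 0, 0],
  [0, 0.05, 0, 0, 0, 0],
])

```text
t: 16.02
eef_pos: [541.8, 20.6, 207.5]
tcp_rot: [-3.136, 0.001, 1.198]
ft_force: [-10.5, 6.7, 9.4]
opening: 0.358
```

>>> arm_command([
  [0, 0.05, 0, 0, 0, 0],
  [0, 0.1, 0, 0, 0, 0],
  [0, 0.1, 0, 0, 0, 0],
  [0, 0.1, 0, 0, 0, 0],
])

```text
t: 16.35
eef_pos: [542.1, 20.5, 207.5]
tcp_rot: [-3.134, 0.001, 1.198]
ft_force: [-13.7, 8.4, 12.6]
opening: 0.35
```

```bash
python3 - <<'E'
from h import *
u=np.array([np.cos(np.radians(-21.4)),np.sin(np.radians(-21.4))]);v=np.array([-u[1],u[0]])
for i in range(3):
    s=state(); p=s["eef_pos"][:2]-[554.5,15.5]; F=s["ft_force"][:2]
    print("along,lat",p@u,p@v,"F",F@u,F@v,s["ft_force"][2],"M",s["moment"].round(3),"off mm",s["moment"][2]*1000/(F@u))
    im=read_camera("side" if i else "top")
t=im[:,:,::-1]
cv2.imwrite('pics/c5.png',cv2.resize(t[185:255,260:372],None,fx=6,fy=6,interpolation=cv2.INTER_CUBIC))
E
```

```text
along,lat -13.33017551067344 0.12864756149690584 F -15.831036216053695 2.7892025467488213 12.638626759229146 M [1.534e+00 2.302e+00 2.000e-03] off mm -0.10172758820737086
along,lat -13.326347641667383 0.12489975553106719 F -15.800227462472336 3.070401036262515 12.712034246144537 M [ 1.474  2.31  -0.03 ] off mm 1.8818238062688553
along,lat -13.323360254797178 0.12880203939437648 F -16.378097664899673 1.2258465922854067 12.707783403018741 M [1.525 2.292 0.047] off mm -2.8911034106773053
```

View pics/c5.png

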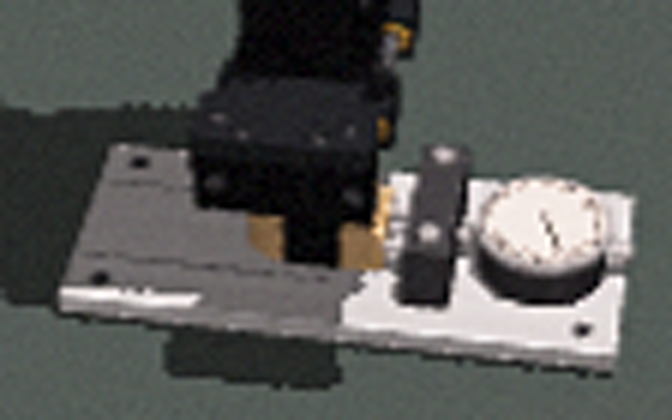

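The heel is at the pins at crop (385,225), the dial has turned and the model lies flat. The reaction's line of action is within about 3 mm of the centre line, so both pins carry load. I add a little more push for margin, then settle.

>>> arm_command([
  [0, 0.05, -0.01, 0, 0, 0],
  [0, 0.1, -0.02, 0, 0, 0],
  [0, 0.15, -0.03, 0, 0, 0],
  [0, 0.15, -0.03, 0, 0, 0],
  [0, 0.15, -0.03, 0, 0, 0],
  [0, 0.15, -0.03, 0, 0, 0],
  [0, 0.15, -0.03, 0, 0, 0],
  [0, 0.15, -0.03, 0, 0, 0],
  [0, 0.15, -0.03, 0, 0, 0],
])

```text
t: 17.25
eef_pos: [542.9, 20.2, 207.5]
tcp_rot: [-3.132, 0.002, 1.198]
ft_force: [-17.4, 11.8, 11.5]
opening: 0.352
```

```bash
python3 - <<'E'
from h import *
u=np.array([np.cos(np.radians(-21.4)),np.sin(np.radians(-21.4))]);v=np.array([-u[1],u[0]])
L=[]
for i in range(8):
    s=state(); p=s["eef_pos"][:2]-[554.5,15.5]; F=s["ft_force"]
    L.append([p@u,p@v,F[:2]@u,F[:2]@v,F[2],s["moment"][2]]); im=read_camera("top")
L=np.array(L); print(L.mean(0).round(3),L.std(0).round(3),"off",L[:,5].mean()*1000/L[:,2].mean(),s["opening"],s["tcp_rot"],s["t"])
h=cv2.cvtColor(cv2.cvtColor(im,cv2.COLOR_RGB2BGR),cv2.COLOR_BGR2HSV)
m=((h[...,1]<30)&(h[...,2]>190)).astype(np.uint8)*255
r,b,_,_=blob("top",m,(183,195,212,232),36); print("block",r)
s=read_camera("side")[:,:,::-1]; hs=cv2.cvtColor(s,cv2.COLOR_BGR2HSV)
mk=((hs[...,0]>8)&(hs[...,0]<28)&(hs[...,1]>60)&(hs[...,2]>40)).astype(np.uint8)
x,y=np.nonzero(mk[210:235,295:328])[::-1]; print("tan right end px",x.max()+295)
E
```

```text
[-12.563   0.189 -20.417   4.245  12.048   0.038] [0.007 0.014 0.589 0.381 0.312 0.027] off -1.8743647350682275 0.3559127813948779 [-3.13182506e+00  1.82786976e-03  1.19834406e+00] 17.6
block ((521.680419921875, 300.51068115234375), (23.166582107543945, 58.63594055175781), 87.1518325805664)
tan right end px 325
```

```bash
python3 -c "
from cell import *
print(job_done()); s=state(); print(s['t'],s['eef_pos'],s['ft_force'],s['opening'])"
```

```text
the job is handed in; nothing more can be done
None
the job is handed in; nothing more can be done
```

The setting block is back in its 112 x 82 mm case. The quadrant model is held flat on the gauge bed with its heel pressed against both stop pins, so you can read the dial. I handed the job in at about 17.7 s.

**Last checks:**
- **Block:** it measures about 2 mm from the case centre and was seen lying flat and let go.
- **Grip:** the jaw opening reads about 34 mm, which matches the width of the model's base.
- **Push:** the force along the gauge is steady at about 20 N. That is well above the 4.5 N plunger spring and well under the 60 N limit.
- **Both pins loaded:** the push acts about 2 mm off the centre line, against pins at ±11 mm. I infer from this that both carry load; the individual pin forces and the plunger travel can't be read directly.
- **Position:** by the arm's pose the model's centre is within about 0.2 mm of the gauge's centre line, and its yaw is within about 0.1° of the gauge's.

**What did not fit perfectly:**
- The tool tilted about 0.5° under the push, and there is about 12 N of vertical load.
- The heel met the pins about 1 mm later than my camera estimate, which is within the calibration error.

No move came near the other models, the wash bottle or the scraper, but I did not re-measure where they stand at the end.

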